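# Set the sizing gauge with its thumbwheel

### The job

Set the bench sizing gauge: roll its knurled black wheel under a fingertip, stroke by stroke, until the gap between the jaws has closed so far that the red pointer stands over the green gauge mark, within the width of the green band. Move the blue jaw by the wheel only, never by touching the jaw, its rack or its pointer, and leave the jar, dropper bottle, dye bottle and portion cup around the gauge where they stand. Grasp nothing; end with the hand clear of everything.

Things in the scene. Friction and masses are not known exactly. Their poses are not given: they have to be found in the camera images.
- gauge: grey bench gauge screwed to the table, base plate 250 x 96 x 12 mm (x -135 to +115, y -52 to +44 mm from its origin, which lies at table height). Its x axis is the direction in which the sliding jaw closes, toward the fixed aluminium jaw at the +x end (gap face at x = +90 mm, 54 mm high); its z points up; its -y side carries the white scale strip. Near the -x end, two aluminium cheeks (44 mm long in x, outer faces 21 mm either side of y = 0, 64 mm high) carry the wheel.
- wheel_top (a point): the highest point of the wheel's rim: gauge x = -60, y = 0, height 77 mm. Fixed to the gauge; axes parallel to the gauge's. The wheel is a black knurled cylinder, radius 30 mm, 24 mm wide along gauge y, its axle level along gauge y at height 47 mm; its top stands 13 mm above the cheeks and nothing is above it.
- wheel (a joint): angle of the wheel, rad: 0 = gap fully open (70 mm), 5 = smallest gap (10 mm). Rolling the top of the rim toward gauge +x increases it and closes the jaw by 12 mm per rad, that is 4 mm per 10 mm of rim travel. It turns freely both ways (about 0.6 N at the rim, friction under a finger turns it with a light press of a few N), does not spring back and stays where it is left; rigid when pressed down.
- jaw: blue sliding jaw (22 x 34 mm, 54 mm high) with a brass rack (7 mm wide, centred at gauge y = +25 mm, top at 65 mm height) running back past the wheel, and the red pointer on its -y side. Driven by the wheel, slides along gauge x. Not to be touched. Origin at table height under the pointer: gauge x = 15 mm when fully open, 75 mm when fully closed.
- pointer (a point): the outer end of the red pointer, 2 mm wide, over the white scale strip (24 mm above the table, gauge y = -40 mm); moves with the jaw along gauge x.
- mark (a point): centre of the green gauge mark, a band 6 mm wide in gauge x on the white strip (17 mm above the table, gauge y = -40 mm). It stays still; at the start it lies 16 to 46 mm toward gauge +x from the pointer. Its axes are parallel to the gauge's.
- jar: clear jar with a white ribbed lid, 51 mm across, 65 mm high, loose; origin at the centre of its underside. Bystander.
- dropper: brown dropper bottle with a red bulb, 32 mm across, 105 mm high, loose; origin at the centre of its underside. Bystander.
- cup_dye: small clear portion cup with blue dye, 44 mm across, 33 mm high, loose; origin at the centre of its underside. Bystander.
- dye_bottle: small green dye bottle with a pointed cap, 24 mm across, 57 mm high, loose; origin at the centre of its underside. Bystander.

How it is judged:
At the end, for the whole second after the job is handed in: the centre line of the pointer lies within 3 mm either side of the centre of the green mark (that is, over the 6 mm band) and the wheel is at rest (x of pointer in the frame of mark between -0.003 and 0.003 m and velocity of joint wheel between -0.05 and 0.05 rad/s); the robot touches nothing.
It fails at once if the jaw, its rack or its pointer is touched by the fingers or the arm (contact force between any of the fingers, the arm and jaw above 0.5 N).
It fails at once if a bystander is moved by more than 15 mm, or lifted (distance of any of jar, dropper, cup_dye, dye_bottle from where it was at the start of the episode above 0.015 m).
It also fails if it takes over 48 s, if anything falls off the work surface, if the arm or the gripper's body presses on something with over 40 N, if the wrist force passes 120 N, or if a joint passes its speed limit or range.

### The arm

A 7-joint arm with a two-finger parallel gripper is mounted at the origin on a cart in front of the work surface, level with it; the furniture and walls round the work are solid. World frame = base frame: x ahead of the robot, y to its left, z up, the work surface at z = 0. Lengths are in m, angles in rad, forces in N, time in s.
With the tool pointing down it reaches from about 0.4 to 0.85 m from the base axis. Payload 6.9 kg.
Tool frame: the origin (TCP) lies at the very end of the fingers, on their centre line; the grasp point (between the pads) lies grasp_offset behind it (grasp_offset is the distance from the TCP to the grasp point, in m); z points along the fingers, y is the line along which they close (so a half turn about z gives the same grasp; the last joint's range is limited). The gripper opens to 85 mm and grips with 20 to 120 N. Pads are 22 mm wide; open, the fingers measure 114 mm over their backs; the gripper's body (76 mm by 85 mm) begins 54 mm behind the grasp point. The pads swing forward as they close: fully open they stand 13 mm farther back than shut.
Start: joints at [1.367, 0.507, -0.238, 1.5, 0.126, 1.149, -0.155], TCP at [0.19, -0.595, 0.231] pointing down, gripper open.
Joint ranges: [-3.08, 3.08], [-0.24, 2.05], [-1.43, 1.35], [0, 2.5], [-1.52, 4.66], [0.17, 1.96], [-2.89, 2.89]. Speed limits (rad/s): [2.39, 2.39, 3.14, 3.14, 3.14, 3.14, 3.14].

### API

Orientations are given as a unit quaternion [x, y, z, w].
In Python, from bench import sense, grab_frame, get_calibration, close_job, grasp_offset gives the robot as it stands.
- The arm moves only by the tool move_arm, never from a script. Its arguments are lists of equal length, an entry for each row: "angular": the turn, a rotation vector about the world's x, y, z in degrees, a list of three; "delta_pos": the shift along the world's x, y, z in m, a list of three; "claw": the closure, from 0 (fully open) to 1 (shut). A call has 1 to 5 rows; each row shifts and turns the commanded pose from where the row before left it; what a row does not reach is not made up. A row lasts 1/8 s, in which the tool goes at most 62.5 mm and 10.7 degrees, less where a joint would pass 70% of its speed; a pose out of reach is approached as far as the arm can. A call is refused whole if a number of a shift passes 0.0625 or a number of a turn 10.7, either way. A call with a gripper value outside its range is refused whole. The fingers move at their own pace and stop on an object; "newtons" is the grip in N (left out, the last holds). Time passes only in rows, so rows that do not move let the fingers close. It gives the time, the measured TCP pose, the force, the opening and the grip force at its end, in the units of the state.
- sense(): the state, without advancing time (a new reading comes with each control period).
- grab_frame(name): name is "side" or "top"; returns (picture, depth): 400x640x3 uint8, blue, green, red; 400x640 float32, m along the optical axis (not along the pixel's ray), 0 where there is no reading.
- get_calibration(name): a dict with "fx", "fy", "cx", "cy" (pixels), "R" (3x3) and "t" (3): a world point X has camera coordinates R X + t. Camera axes: x right, y down, z forward; pixel columns grow to the right and rows downward; lengths in m; the calibration is good to about 2 mm. A picture is of the moment at which its call begins. get_calibration takes no time and is no camera call.
- close_job(): hands the job in; it is judged then, once.
The state is a dict: "time_s": time; "q": joint angles; "dq": joint speeds; "effort": joint torques, N m; "ee_pos": TCP position; "eef_rot": TCP orientation; "contact_force": force on the tool from outside, world axes, zero at the start; "ft_torque": the same for the moment, N m; "gripper_width": finger opening in m; "gripper_force": force on a finger pad.
Only numpy, scipy, OpenCV 4.12 (cv2) and the standard library are available. Lean on these libraries where they do the work, as an engineer would, in place of code of your own. Each camera call takes 0.05 s, during which the arm holds its last target. There are 200 camera calls.

## Working session

There is one attempt and no reset: what is moved stays moved. The work goes in short steps, Python scripts to look and compute and a tool call to move; the robot and the scene stay as the last step left them, time stands still between calls to the robot, and variables do not carry over. Pictures are saved under pics/ and viewed, at most 10 in all, crops included, and the job is handed in when it is done.

Besides the shell and the picture viewer there is one more tool, called after "Request:" as name(argument=value, ...) on one line, values as JSON. move_arm: Moves the arm, as the interface text tells. Its arguments: {"type":"object","properties":{"angular":{"type":"array","items":{"type":"array","items":{"type":"number"}}},"delta_pos":{"type":"array","items":{"type":"array","items":{"type":"number"}}},"claw":{"type":"array","items":{"type":"number"}},"newtons":{"type":"number"}},"required":["angular","delta_pos","claw"]}

```bash
mkdir -p pics; ls; python3 - <<'E'
from bench import *
import cv2,numpy as np
s=sense();print(s);print(grasp_offset)
for n in("side","top"):
    p,d=grab_frame(n);cv2.imwrite(f"pics/{n}0.png",p);np.save(f"{n}0.npy",d);print(n,get_calibration(n))
E
```

```text
pics
{'time_s': 0.0, 'q': array([ 1.36747614,  0.50832463, -0.23750046,  1.50115215,  0.125707  ,
        1.14889249, -0.15479833]), 'dq': array([-0.00107998,  0.00026806,  0.00125028,  0.0008607 , -0.00108478,
        0.00021647, -0.00068838]), 'effort': array([ 4.99758535e-04, -6.20594788e+01, -2.18629070e+00, -2.49648911e+01,
        1.27748901e-02,  1.20570743e-02,  5.19007045e-06]), 'ee_pos': array([ 0.18971498, -0.59497568,  0.23043036]), 'eef_rot': array([ 9.88101819e-01,  1.53798555e-01, -1.64091522e-04, -8.78725942e-04]), 'contact_force': array([-0.84814223, -0.22085958, -0.16301589]), 'ft_torque': array([ 0.02324112, -0.04526289,  0.02300554]), 'gripper_force': 0.0, 'gripper_width': 0.08545254850282581}
0.0187
side {'fx': 417.2787809043954, 'fy': 417.2787809043954, 'cx': 320.34614653987694, 'cy': 198.7011610105049, 'R': array([[-0.99719079, -0.07332118, -0.01531456],
       [-0.02636225,  0.53492293, -0.84448948],
       [ 0.07011108, -0.84171341, -0.53535313]]), 't': array([0.52478193, 0.13953345, 0.77254067])}
top {'fx': 403.55717594738366, 'fy': 403.55717594738366, 'cx': 317.80323371212955, 'cy': 198.53155417087748, 'R': array([[ 0.007763  , -0.99952712,  0.02975351],
       [-0.98400497, -0.01293128, -0.17767106],
       [ 0.17797179, -0.02789834, -0.98364004]]), 't': array([-0.11921782,  0.5178296 ,  0.83623612])}
```

View pics/side0.png

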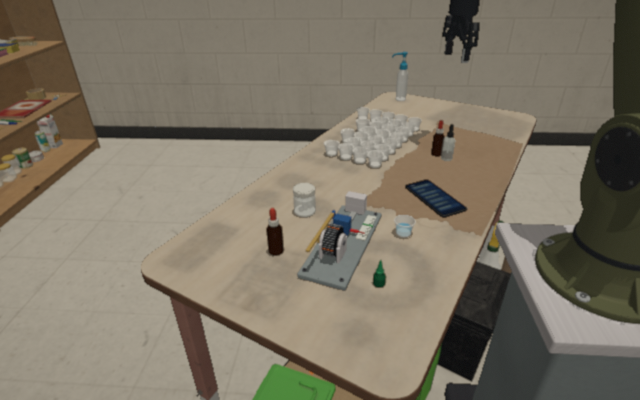

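View pics/top0.png

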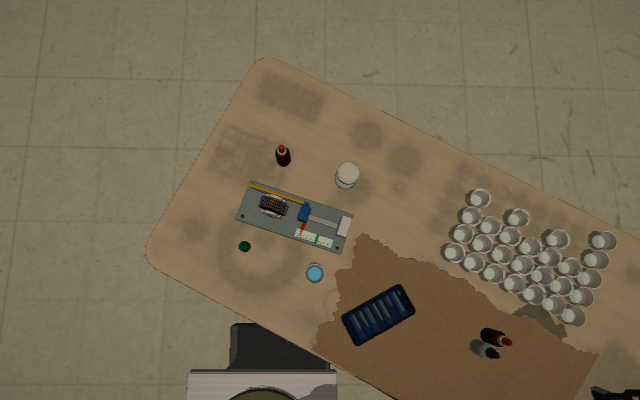

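The side view shows the gauge with its wheel at about (333,243), blue jaw at (343,220) and cup at (404,227). In the top view the plate runs from (236,219) to (353,215), with the wheel at about (272,205), red pointer at (302,228) and green mark at (317,239).

```bash
cat > h.py <<'E'
from bench import *
import cv2,numpy as np
def ray(n,u,v,z):
    c=get_calibration(n);R,t=c["R"],c["t"]
    C=-R.T@t; d=R.T@np.array([(u-c["cx"])/c["fx"],(v-c["cy"])/c["fy"],1.])
    return C+d*(z-C[2])/d[2]
def proj(n,X):
    c=get_calibration(n);p=c["R"]@np.asarray(X)+c["t"]
    return np.array([c["fx"]*p[0]/p[2]+c["cx"],c["fy"]*p[1]/p[2]+c["cy"]])
def cen(m): 
    M=cv2.moments(m.astype(np.float32)); return (M["m10"]/M["m00"],M["m01"]/M["m00"]) if M["m00"] else None
E
python3 - <<'E'
from h import *
p=cv2.imread("pics/top0.png");d=np.load("top0.npy")
hsv=cv2.cvtColor(p,cv2.COLOR_BGR2HSV)
roi=np.zeros(p.shape[:2],bool);roi[175:262,230:360]=1
H,S,V=cv2.split(hsv)
# plate: bluish/neutral grey versus brown table
m=(roi&(~((H>5)&(H<25)&(S>45)))).astype(np.uint8)
m=cv2.morphologyEx(m,cv2.MORPH_CLOSE,np.ones((5,5)))
cs,_=cv2.findContours(m,cv2.RETR_EXTERNAL,cv2.CHAIN_APPROX_NONE)
c=max(cs,key=cv2.contourArea)
w=np.array([ray("top",*q[0],0.012)[:2] for q in c],np.float32)
r=cv2.minAreaRect(w);print("plate",r);print(cv2.boxPoints(r))
red=roi&((H<8)|(H>172))&(S>130)&(V>90); grn=roi&(H>45)&(H<85)&(S>90)
blue=roi&(H>100)&(H<125)&(S>120)
for n,k,z in(("red",red,.024),("grn",grn,.017),("blue",blue,.054)):
    print(n,k.sum(),cen(k),ray("top",*cen(k),z) if k.sum() else 0)
cr=cv2.resize(p[170:265,225:365],None,fx=5.5,fy=5.5,interpolation=cv2.INTER_CUBIC)
cv2.imwrite("pics/c1.png",cr)
E
```

```text
plate ((0.48333582282066345, -0.06191334128379822), (0.24806641042232513, 0.09515590965747833), 72.03256225585938)
[[ 0.39981684 -0.165221  ]
 [ 0.49033216 -0.19457436]
 [ 0.56685483  0.04139432]
 [ 0.4763395   0.07074767]]
red 29 (302.41379310344826, 226.10344827586206) [ 0.46070247 -0.08076368  0.024     ]
grn 115 (258.4347826086956, 244.64347826086956) [0.41919281 0.01602037 0.017     ]
blue 182 (303.24175824175825, 212.15934065934067) [ 0.48764709 -0.08239286  0.054     ]
```

View pics/c1.png

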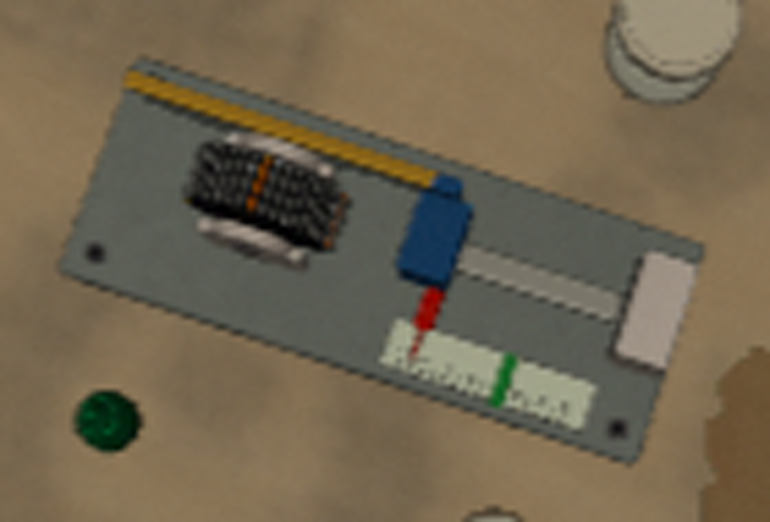

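The crop shows the plate clearly: wheel left of centre with an orange index line, rack along the far side, the red pointer tip at crop (414,357), which is full-frame (300.3,234.9), and the green mark at crop (503,380), which is (316.5,239.1).

```bash
cat >> h.py <<'E'
gx=np.array([-.3085,-.9512]);gy=np.array([.9512,-.3085]);O=np.array([.4840,-.0726])
def G(w): return (np.array([(w[:2]-O)@gx,(w[:2]-O)@gy])*1000).round(1)
def W(x,y,z): return np.r_[O+x*gx+y*gy,z]
def look(n,p,save=None):
    H,S,V=cv2.split(cv2.cvtColor(p,cv2.COLOR_BGR2HSV)); o={}
    # restrict to a box round the strip/pointer
    q=np.array([proj(n,W(x,y,.02)) for x in(.0,.095) for y in(-.055,-.012)],np.float32)
    roi=np.zeros(H.shape,np.uint8);cv2.fillConvexPoly(roi,cv2.convexHull(q).astype(int),1);roi=roi>0
    red=roi&((H<8)|(H>172))&(S>110)&(V>70); grn=roi&(H>45)&(H<85)&(S>90)
    if red.sum():
        v,u=np.nonzero(red); g=np.array([G(ray(n,a,b,.024)) for a,b in zip(u,v)])
        o["red_all"]=(len(g),g.mean(0).round(1)); t=g[g[:,1]<-28]; o["red_tip"]=(len(t),t.mean(0).round(1) if len(t) else None)
    if grn.sum():
        v,u=np.nonzero(grn); g=np.array([G(ray(n,a,b,.017)) for a,b in zip(u,v)]); o["grn"]=(len(g),g.mean(0).round(1))
    return o
E
python3 - <<'E'
from h import *
for n in("top","side"): print(n,look(n,cv2.imread(f"pics/{n}0.png")))
print("wheeltop",W(-.06,0,.077),"gauge z",W(.09,0,.054))
for n in("top","side"):
    d=np.load(f"{n}0.npy");c=get_calibration(n)
    u,v=proj(n,W(-.06,0,.077)).round().astype(int);z=d[v-2:v+3,u-2:u+3].mean()
    X=c["R"].T@(np.array([(u-c["cx"])/c["fx"],(v-c["cy"])/c["fy"],1])*z-c["t"]);print(n,u,v,X,G(X))
E
```

```text
top {'red_all': (33, array([ 14.8, -20. ])), 'red_tip': (3, array([ 15. , -31.9])), 'grn': (23, array([ 52.7, -36.1]))}
side {'red_all': (25, array([ 11.7, -18.7])), 'red_tip': (0, None)}
wheeltop [ 0.50251  -0.015528  0.077   ] gauge z [ 0.456235 -0.158208  0.054   ]
top 272 203 [ 0.5028981  -0.01654969  0.07755089] [-59.1   0.7]
side 333 227 [ 0.50258751 -0.01714526  0.07591409] [-58.5   0.6]
```

Request:
move_arm(angular=[[0, 0, 3.6], [0, 0, 3.6], [0, 0, 3.6], [0, 0, 3.6], [0, 0, 3.6]], delta_pos=[[0.021, 0.038, 0], [0.021, 0.038, 0], [0.021, 0.038, 0], [0.021, 0.038, 0], [0.021, 0.038, 0]], claw=[1, 1, 1, 1, 1])

```text
time_s: 0.72
ee_pos: [0.2953, -0.404, 0.231]
eef_rot: [0.952, 0.307, -0.0, -0.0]
contact_force: [0.8, 0.1, -0.1]
gripper_width: -0.0004
gripper_force: 0.0
```

Request:
move_arm(angular=[[0, 0, 3.6], [0, 0, 3.6], [0, 0, 3.6], [0, 0, 3.6], [0, 0, 3.6]], delta_pos=[[0.0207, 0.039, 0], [0.0207, 0.039, 0], [0.0207, 0.039, 0], [0.0207, 0.039, 0], [0.0207, 0.039, 0]], claw=[1, 1, 1, 1, 1])

```text
time_s: 1.35
ee_pos: [0.3987, -0.2091, 0.2312]
eef_rot: [0.892, 0.452, -0.0, -0.0]
contact_force: [0.3, -0.7, 0.7]
gripper_width: -0.0
gripper_force: 0.0
```

Request:
move_arm(angular=[[0, 0, 3.6], [0, 0, 3.6], [0, 0, 3.6], [0, 0, 3.6], [0, 0, 3.6]], delta_pos=[[0.0207, 0.039, 0], [0.0207, 0.039, 0], [0.0207, 0.039, 0], [0.0207, 0.039, -0.04], [0.0207, 0.039, -0.05]], claw=[1, 1, 1, 1, 1])

```text
time_s: 1.98
ee_pos: [0.5018, -0.0168, 0.1439]
eef_rot: [0.81, 0.586, 0.001, 0.001]
contact_force: [1.2, -1.1, -0.1]
gripper_width: -0.0002
gripper_force: 0.0
```

```bash
python3 - <<'E'
from h import *
s=sense();print(s["ee_pos"],s["eef_rot"],G(s["ee_pos"]),s["time_s"],s["contact_force"])
ims=[]
for n in("side","top"):
    p,d=grab_frame(n);cv2.imwrite(f"pics/{n}1.png",p);print(n,look(n,p))
    u,v=proj(n,W(-.03,0,.08)).astype(int);ims.append(cv2.resize(p[v-70:v+50,u-65:u+65],None,fx=3,fy=3,interpolation=cv2.INTER_CUBIC))
cv2.imwrite("pics/c2.png",np.hstack(ims))
E
```

```text
[ 0.50184492 -0.01678459  0.14390417] [8.10194578e-01 5.86159829e-01 9.01807142e-04 7.66657811e-04] [-58.6  -0.2] 1.975 [ 1.24876869 -1.14211816 -0.09537212]
side {'red_all': (36, array([ 11.8, -22.2])), 'red_tip': (8, array([ 11.8, -33.3]))}
top {}
```

View pics/c2.png

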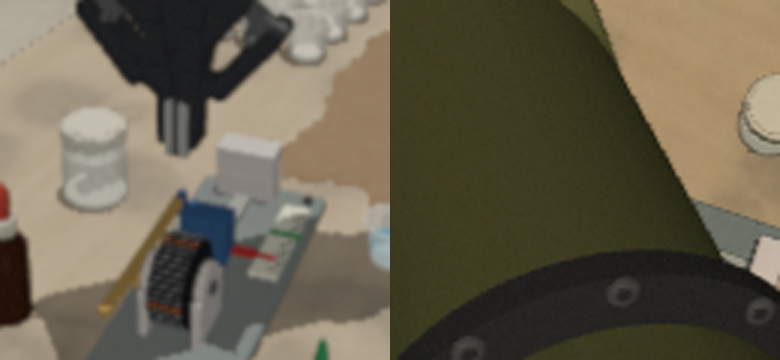

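The side half shows the closed fingers above the wheel, with pointer and mark both in view. The top half shows only the arm, so I'll measure from the side camera.

Request:
move_arm(angular=[[0, 0, 0], [0, 0, 0], [0, 0, 0]], delta_pos=[[0.0035, 0.0105, -0.03], [0, 0, -0.023], [0, 0, 0]], claw=[1, 1, 1])

```text
time_s: 2.45
ee_pos: [0.5029, -0.008, 0.0904]
eef_rot: [0.811, 0.585, -0.002, -0.001]
contact_force: [0.4, -0.2, -0.1]
gripper_width: -0.0
gripper_force: 0.0
```

Request:
move_arm(angular=[[0, 0, 0], [0, 0, 0], [0, 0, 0]], delta_pos=[[0, 0, -0.011], [0, 0, -0.003], [0, 0, 0]], claw=[1, 1, 1])

```text
time_s: 2.82
ee_pos: [0.5042, -0.0076, 0.0777]
eef_rot: [0.811, 0.585, 0.0, 0.0]
contact_force: [-0.1, -1.0, -0.7]
gripper_width: -0.0002
gripper_force: 0.0
```

Request:
move_arm(angular=[[0, 0, 0], [0, 0, 0]], delta_pos=[[0, 0, -0.002], [0, 0, 0]], claw=[1, 1])

```text
time_s: 3.08
ee_pos: [0.5046, -0.0073, 0.0767]
eef_rot: [0.811, 0.586, 0.0, 0.001]
contact_force: [-2.4, -0.9, 11.9]
gripper_width: 0.0001
gripper_force: 5.9
```

Request:
move_arm(angular=[[0, 0, 0], [0, 0, 0], [0, 0, 0], [0, 0, 0], [0, 0, 0]], delta_pos=[[-0.0016, -0.005, 0], [-0.0016, -0.005, 0], [-0.0016, -0.005, 0], [-0.0012, -0.004, 0], [0, 0, 0]], claw=[1, 1, 1, 1, 1])

```text
time_s: 3.7
ee_pos: [0.4983, -0.0268, 0.0765]
eef_rot: [0.811, 0.585, 0.0, 0.001]
contact_force: [-2.2, -1.0, 10.0]
gripper_width: -0.0001
gripper_force: 4.9
```

```bash
python3 - <<'E'
from h import *
s=sense();print(s["ee_pos"],G(s["ee_pos"]),s["time_s"],s["contact_force"])
p,d=grab_frame("side");cv2.imwrite("pics/side2.png",p);print(look("side",p))
q=cv2.imread("pics/side1.png");f=lambda a:cv2.resize(a[190:270,300:385],None,fx=4.5,fy=4.5,interpolation=cv2.INTER_CUBIC)
cv2.imwrite("pics/c3.png",np.hstack([f(q),f(p)]))
H,S,V=cv2.split(cv2.cvtColor(q,cv2.COLOR_BGR2HSV));u,v=proj("side",W(.052,-.04,.017)).round().astype(int);print(u,v)
for M in(H,S,V):print(M[v-4:v+5,u-5:u+8])
E
```

```text
[ 0.49830592 -0.02680683  0.0764602 ] [-48.   -0.5] 3.7 [-2.24043955 -1.03563797 10.03859173]
{'red_all': (33, array([ 19.7, -22.2])), 'red_tip': (7, array([ 19.3, -32.3]))}
369 225
[[37 30 26 28 28 28 30 27 27 27 34 53 72]
 [38 32 30 30 28 25 28 27 30 33 40 68 72]
 [56 50 45 41 35 33 33 33 30 34 45 68 68]
 [60 61 59 58 55 55 55 52 48 49 60 72 45]
 [51 52 56 59 60 62 62 61 59 60 66 68 25]
 [32 36 38 41 43 53 56 62 64 65 72 50 23]
 [28 30 28 28 33 41 45 56 63 68 68 30 18]
 [28 28 27 27 27 30 33 48 60 72 53 22 19]
 [30 28 27 30 30 30 30 50 68 68 36 19 18]]
[[17 21 26 23 23 23 24 23 23 23 18 12 16]
 [24 25 25 23 25 25 24 22 21 22 17 12 16]
 [49 45 38 33 27 26 25 24 21 19 11 13 13]
 [77 77 68 65 59 61 55 42 35 21 12 16 12]
 [41 49 56 67 73 84 81 74 60 29 15 12 18]
 [25 28 30 33 34 46 54 79 86 34 16  9 33]
 [23 23 24 24 23 25 32 48 61 25 13 12 46]
 [23 23 23 23 22 22 24 25 27 16 12 32 57]
 [23 24 23 23 21 21 18 16 12 13 16 44 61]]
[[137 144 140 134 133 132 127 120 113 110  97  86  82]
 [130 132 132 132 134 132 126 114 109 106  92  83  81]
 [110 113 120 123 123 118 110 105 108 106  89  81  80]
 [ 99 100 102 102 103 101 102 109 110  99  84  82  82]
 [117 114 109 103  98  97  98 100  97  87  83  82  84]
 [130 129 127 125 119 112 108 100  89  82  81  82  92]
 [134 132 130 127 122 110 112 106  88  82  81  82 100]
 [134 131 120 113 116 114 116 101  86  82  82  89 108]
 [133 130 123 113 120 121 112  93  82  81  82  98 113]]
```

View pics/c3.png

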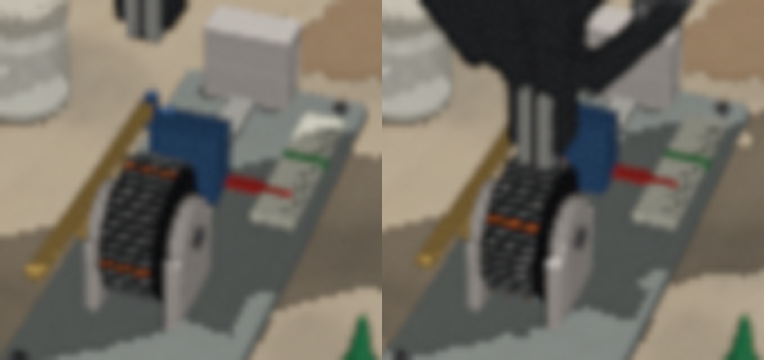

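The left half is before the stroke and the right half after. The wheel's index lines rolled and the pointer moved toward the green mark: about 8 mm for a 20 mm stroke, so there was no slip. I'll repeat this.

Request:
move_arm(angular=[[0, 0, 0], [0, 0, 0], [0, 0, 0], [0, 0, 0], [0, 0, 0]], delta_pos=[[0, 0, 0.012], [0.003, 0.0095, 0], [0.0031, 0.0095, 0], [0, 0, -0.012], [0, 0, 0]], claw=[1, 1, 1, 1, 1])

```text
time_s: 4.38
ee_pos: [0.5058, -0.0046, 0.0762]
eef_rot: [0.81, 0.587, 0.002, 0.0]
contact_force: [-2.0, 3.5, 17.3]
gripper_width: -0.0003
gripper_force: 8.8
```

Request:
move_arm(angular=[[0, 0, 0], [0, 0, 0], [0, 0, 0], [0, 0, 0], [0, 0, 0]], delta_pos=[[-0.0016, -0.005, 0], [-0.0016, -0.005, 0], [-0.0016, -0.005, 0], [-0.0014, -0.004, 0], [0, 0, 0]], claw=[1, 1, 1, 1, 1])

```text
time_s: 5.0
ee_pos: [0.4986, -0.0269, 0.0762]
eef_rot: [0.811, 0.585, 0.0, 0.001]
contact_force: [-3.4, -2.1, 20.4]
gripper_width: 0.0001
gripper_force: 10.3
```

```bash
sed -i 's/grn=roi&(H>45)&(H<85)&(S>90)/grn=roi\&(H>45)\&(H<85)\&(S>(90 if n=="top" else 45))/' h.py; cat > m.py <<'E'
from h import *
import sys
s=sense();print(s["ee_pos"],G(s["ee_pos"]),s["time_s"],s["contact_force"])
p,d=grab_frame("side");cv2.imwrite(f"pics/side{sys.argv[1]}.png",p);print(look("side",p))
E
python3 -c "
from h import *
print(look('side',cv2.imread('pics/side1.png')))"; python3 m.py 3
```

```text
{'red_all': (36, array([ 11.8, -22.2])), 'red_tip': (8, array([ 11.8, -33.3])), 'grn': (23, array([ 50.4, -38.2]))}
[ 0.49861429 -0.02689825  0.07618836] [-48.   -0.2] 5.0 [-3.39114695 -2.10443775 20.38585808]
{'red_all': (32, array([ 29. , -21.8])), 'red_tip': (6, array([ 29.1, -33.3])), 'grn': (23, array([ 50.6, -37.5]))}
```

Request:
move_arm(angular=[[0, 0, 0], [0, 0, 0], [0, 0, 0], [0, 0, 0], [0, 0, 0]], delta_pos=[[0, 0, 0.012], [0.003, 0.0095, 0], [0.0031, 0.0095, 0], [0, 0, -0.0113], [0, 0, 0]], claw=[1, 1, 1, 1, 1])

```text
time_s: 5.68
ee_pos: [0.5053, -0.0052, 0.0764]
eef_rot: [0.81, 0.586, 0.002, 0.0]
contact_force: [-1.3, 3.4, 13.4]
gripper_width: 0.0001
gripper_force: 6.8
```

Request:
move_arm(angular=[[0, 0, 0], [0, 0, 0], [0, 0, 0], [0, 0, 0], [0, 0, 0]], delta_pos=[[-0.0016, -0.005, 0], [-0.0016, -0.005, 0], [-0.0016, -0.005, 0], [-0.0014, -0.004, 0], [0, 0, 0]], claw=[1, 1, 1, 1, 1])

```text
time_s: 6.3
ee_pos: [0.4982, -0.0269, 0.0763]
eef_rot: [0.811, 0.585, 0.0, 0.001]
contact_force: [-2.0, -2.4, 14.3]
gripper_width: -0.0
gripper_force: 7.3
```

```bash
python3 m.py 4
```

```text
[ 0.498188   -0.0269071   0.07628359] [-47.8  -0.6] 6.3 [-2.04143078 -2.38076127 14.33903321]
{'red_all': (32, array([ 37.9, -21.2])), 'red_tip': (5, array([ 37.6, -32.5])), 'grn': (13, array([ 50.9, -41.8]))}
```

Request:
move_arm(angular=[[0, 0, 0], [0, 0, 0], [0, 0, 0], [0, 0, 0], [0, 0, 0]], delta_pos=[[0, 0, 0.012], [0.003, 0.0095, 0], [0.0031, 0.0095, 0], [0, 0, -0.012], [0, 0, 0]], claw=[1, 1, 1, 1, 1])

```text
time_s: 6.98
ee_pos: [0.5052, -0.0052, 0.0764]
eef_rot: [0.81, 0.587, 0.002, 0.0]
contact_force: [-1.6, 3.9, 13.1]
gripper_width: 0.0003
gripper_force: 6.6
```

Request:
move_arm(angular=[[0, 0, 0], [0, 0, 0], [0, 0, 0], [0, 0, 0], [0, 0, 0]], delta_pos=[[-0.0016, -0.005, 0], [-0.0016, -0.005, 0], [-0.0016, -0.005, 0], [-0.0014, -0.004, 0], [0, 0, 0]], claw=[1, 1, 1, 1, 1])

```text
time_s: 7.6
ee_pos: [0.4981, -0.0269, 0.0763]
eef_rot: [0.811, 0.585, 0.0, 0.001]
contact_force: [-1.3, -1.5, 13.8]
gripper_width: -0.0004
gripper_force: 7.1
```

```bash
python3 m.py 5; python3 - <<'E'
import cv2
p=cv2.imread("pics/side5.png");cv2.imwrite("pics/c4.png",cv2.resize(p[205:255,335:395],None,fx=10,fy=10,interpolation=cv2.INTER_CUBIC))
E
```

```text
[ 0.49814898 -0.02694126  0.07630125] [-47.8  -0.6] 7.6 [-1.33915712 -1.53728665 13.80685861]
{'red_all': (31, array([ 46.8, -22.3])), 'red_tip': (6, array([ 46.9, -33.6])), 'grn': (16, array([ 49.7, -39.7]))}
```

View pics/c4.png

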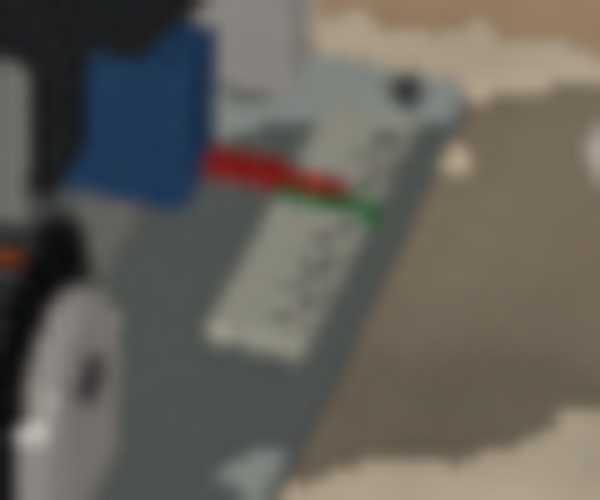

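The pointer is now almost at the green band. The tip reads 46.9 against a mark of about 50.4, so roughly 3.2 mm is left, or 8 mm of rim travel.

Request:
move_arm(angular=[[0, 0, 0], [0, 0, 0], [0, 0, 0], [0, 0, 0], [0, 0, 0]], delta_pos=[[0, 0, 0.012], [0.0043, 0.0133, 0], [0, 0, 0], [0, 0, 0], [0, 0, -0.012]], claw=[1, 1, 1, 1, 1])

```text
time_s: 8.28
ee_pos: [0.5026, -0.0132, 0.0761]
eef_rot: [0.811, 0.585, 0.0, 0.0]
contact_force: [-6.5, -1.8, 72.6]
gripper_width: 0.0003
gripper_force: 41.2
```

Request:
move_arm(angular=[[0, 0, 0], [0, 0, 0], [0, 0, 0], [0, 0, 0], [0, 0, 0]], delta_pos=[[0, 0, 0], [-0.0013, -0.004, 0], [-0.0012, -0.0036, 0], [0, 0, 0], [0, 0, 0]], claw=[1, 1, 1, 1, 1])

```text
time_s: 8.9
ee_pos: [0.5003, -0.0207, 0.0768]
eef_rot: [0.811, 0.585, 0.001, 0.001]
contact_force: [-2.1, 0.0, 17.2]
gripper_width: -0.0002
gripper_force: 8.5
```

```bash
python3 m.py 6
```

```text
[ 0.50026552 -0.02068361  0.07680248] [-54.4  -0.5] 8.9 [-2.14852776  0.01794686 17.22461339]
{'red_all': (30, array([ 49. , -23.4])), 'red_tip': (8, array([ 49.2, -34.1])), 'grn': (19, array([ 50. , -38.6]))}
```

Request:
move_arm(angular=[[0, 0, 0], [0, 0, 0], [0, 0, 0], [0, 0, 0], [0, 0, 0]], delta_pos=[[0, 0, 0.03], [0, 0, 0.06], [0, 0, 0.06], [-0.025, -0.05, 0], [-0.025, -0.05, 0]], claw=[1, 1, 1, 1, 1])

```text
time_s: 9.57
ee_pos: [0.4492, -0.1221, 0.226]
eef_rot: [0.81, 0.586, 0.0, 0.001]
contact_force: [-0.2, -0.3, -0.1]
gripper_width: -0.0
gripper_force: 0.0
```

Request:
move_arm(angular=[[0, 0, 0], [0, 0, 0], [0, 0, 0], [0, 0, 0], [0, 0, 0]], delta_pos=[[-0.02, -0.05, 0], [-0.02, -0.05, 0], [-0.02, -0.05, 0], [-0.02, -0.05, 0], [-0.02, -0.05, 0]], claw=[1, 1, 1, 1, 1])

```text
time_s: 10.2
ee_pos: [0.3483, -0.3725, 0.2252]
eef_rot: [0.811, 0.585, -0.0, -0.0]
contact_force: [0.1, -0.6, 0.3]
gripper_width: -0.0004
gripper_force: 0.0
```

```bash
python3 m.py 7; python3 - <<'E'
from h import *
p,d=grab_frame("top");cv2.imwrite("pics/top7.png",p);print(look("top",p))
s=cv2.imread("pics/side7.png")
f=lambda a:cv2.resize(a,(390,390),interpolation=cv2.INTER_CUBIC)
cv2.imwrite("pics/c5.png",np.hstack([f(p[205:260,290:345]),f(s[205:255,335:385])]))
E
```

```text
[ 0.3482771  -0.3724988   0.22523317] [327.1 -36.6] 10.2 [ 0.12150786 -0.5897363   0.26506881]
{'red_all': (25, array([ 50. , -19.8])), 'red_tip': (2, array([ 49.6, -28.8])), 'grn': (17, array([ 50.9, -38. ]))}
{'red_all': (29, array([ 53.2, -18.7])), 'red_tip': (0, None), 'grn': (11, array([ 52. , -40.4]))}
```

View pics/c5.png

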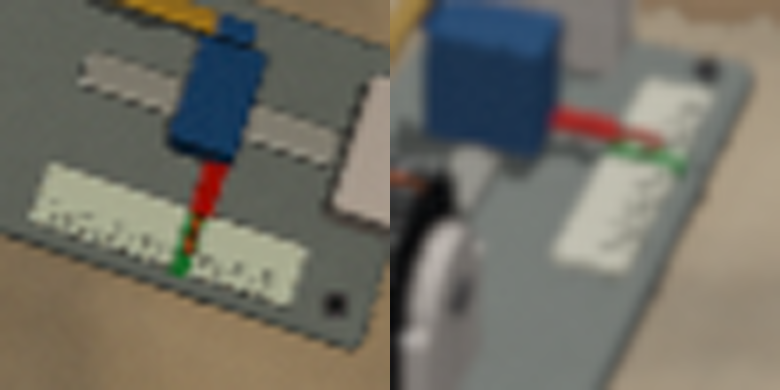

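Left is the top view and right the side view. The pointer tip lies over the green band in both: the top view reads about +0.8 mm and the side view about −0.8 mm, so it is near centre. The hand is clear.

```bash
python3 -c "
from bench import *
print(close_job())"
```

```text
the job is handed in; nothing more can be done
None
```

The gauge is set and the job is handed in: five wheel strokes brought the red pointer over the green mark, within about 1 mm of centre in both camera views, nothing else was touched, and the hand ended clear at about 10 s of the 48 s allowed.

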